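# Replace the worn compound bar in the polishing bar feeder

### The arm

A 7-joint arm with a two-finger parallel gripper is mounted at the origin on a cart in front of the work surface, level with it; the furniture and walls round the work are solid. World frame = base frame: x ahead of the robot, y to its left, z up, the work surface at z = 0. Lengths are in m, angles in rad, forces in N, time in s.
With the tool pointing down it reaches from about 0.425 to 0.875 m from the base axis. Payload 4.7 kg.
Tool frame: the origin (TCP) lies on the centre line of the jaws, within the pads' length; the fingertips stand 25 mm ahead of it and the grasp point (between the pads) lies 6 mm ahead of it; z points along the fingers, y is the line along which they close (so a half turn about z gives the same grasp; the last joint's range is limited). The gripper opens to 85 mm and grips with 20 to 120 N. Pads are 22 mm wide; open, the fingers measure 114 mm over their backs; the gripper's body (76 mm by 85 mm) begins 54 mm behind the grasp point. The pads swing forward as they close: fully open they stand 13 mm farther back than shut.
Start: joints at [-1.293, 0.321, -0.07, 1.45, 0.023, 1.371, -0.057], TCP at [0.17, 0.628, 0.256] pointing down, gripper open.
Joint ranges: [-2.86, 2.86], [-0.3, 2.09], [-1.38, 1.24], [0.06, 2.45], [-1.56, 4.7], [0.09, 2.05], [-2.69, 2.69]. Speed limits (rad/s): [2.57, 2.57, 3.14, 3.14, 3.14, 3.14, 3.14].

### API

Orientations are given as a 3x3 rotation matrix whose columns are the frame's x, y, z axes.
In Python, from station import manip gives the robot as it stands.
- The arm moves only by the tool jog_arm, never from a script. Its argument "increments" is a list of rows, each a list of 3 entries, a list of its own where there are three numbers: the turn, a rotation vector about the tool's x, y, z each as a share of 45 degrees, from -1 to 1, then the shift along the tool's x, y, z each as a share of 250 mm, from -1 to 1, then the opening, from 0 (shut) to 1 (fully open). A call has 1 to 20 rows; each row is the pose to reach, as a shift and turn from the pose commanded when the call began, along the tool's axes at that moment; what a row does not reach only later rows make up. A row lasts 1/12 s, in which the tool goes at most 41.7 mm and 7.16 degrees, less where a joint would pass 70% of its speed; a pose out of reach is approached as far as the arm can. A call with a number of a shift or a turn outside -1 to 1 is refused whole. A call with a gripper value outside its range is refused whole. The fingers move at their own pace and stop on an object; "force" is the grip in N (left out, the last holds). Time passes only in rows, so rows that repeat a pose let the fingers close. It gives the time, the measured TCP pose, the force, the opening and the grip force at its end, in the units of the state.
- manip.state(): the state, without advancing time (a new reading comes with each control period).
- manip.capture(name): name is "side" or "top"; returns a dict with "color" (384x512x3 uint8, blue, green, red), "range_z" (384x512 float32, m along the optical axis (not along the pixel's ray), 0 where there is no reading), "mtx" (3x3 intrinsics, pixels), "rvec" (rotation vector, rad) and "tvec" (3), from world to camera coordinates, as OpenCV has them. Camera axes: x right, y down, z forward; pixel columns grow to the right and rows downward; lengths in m; the calibration is good to about 2 mm. A picture is of the moment at which its call begins.
- manip.finish_job(): hands the job in; it is judged then, once.
The state is a dict: "time": time; "joint_positions": joint angles; "joint_vel": joint speeds; "tau": joint torques, N m; "eef_pos": TCP position; "orientation": TCP orientation; "wrist_force": force on the tool from outside, world axes, zero at the start; "ft_torque": the same for the moment, N m; "width": finger opening in m; "finger_force": force on a finger pad.
Only numpy, scipy, OpenCV 4.12 (cv2) and the standard library are available. Lean on these libraries where they do the work, as an engineer would, in place of code of your own. Each camera call takes 0.05 s, during which the arm holds its last target. There are 200 camera calls.

### The job

The green bar feeder is blocked by a worn cream-white stub of polishing compound: take it out and put it in the clear plastic tray. Then lay the new brown bar lengthwise in the open trough in front of the cover and let go of it; after that push it from behind under the cover until it bears on the sprung backstop hidden inside, press it there briefly with about 10 N (never ram it), and leave it resting against the stop. Leave the red bar, the tape roll and the tin where they are.

Things in the scene. Friction and masses are not known exactly. Their poses are not given: they have to be found in the camera images.
- feeder: green sheet-metal cover (fixed) of the bar feeder: a tunnel 125 long, 56 wide, 50 high, open at its front; inside 48 wide, roof underside 46 above the worktop. Origin: centre of the front mouth, at worktop level; x leads into the tunnel, y across it, z up
- trough: aluminium trough of the feeder (fixed, same origin and axes as the cover): a plate 62 wide, top face 6 above the worktop, from x = -120 to +120, so 120 lie open in front of the mouth; two rails along it, tops 13 above the worktop, 39 apart, centred on y = 0
- mouth (a point): centre of the tunnel's mouth, 26 above the worktop. Hidden inside is an adjustable backstop with a sprung rubber pad (2 N per mm, 12 travel); its face stands 60 to 78 beyond this point along the feeder's x, different each time, and cannot be seen: feel for it. More than 30 N on it is too much
- stub: worn stub of polishing compound, cream-white, 60 long (its y), 32 wide (its x), 30 high, about 0.18 kg. Origin: centre of its underside. At the start it lies lengthwise on the trough floor, half under the cover, 34 to 50 of it sticking out of the mouth
- brown_bar: new bar of polishing compound, brown with a light sleeve at one end, 90 long (its y), 32 wide (its x), 30 high, about 0.18 kg. Origin: centre of its underside. Lies flat on the worktop
- scrap_tray: empty clear plastic scrap tray (fixed), 130 x 126 inside (x, y), walls 55 high, floor 2 thick. Origin: centre of its underside, z up
- red_bar: red bar of polishing compound with a light sleeve, 85 long (its y), 32 wide, 30 high; origin at the centre of its underside; to be left alone
- tape: roll of brown tape lying flat, 85 diameter, 24 high; origin at the centre of its underside; bystander
- tin: flat open tin of dark paste, 72 diameter, 20 high; origin at the centre of its underside; bystander
Things that resemble listed ones, but are neither listed nor needed, are in the scene too. Leave any black or turquoise look-alike of the stub alone.

How it is judged:
On the way, in this order (a step that is already met when the one before it is completed fails the run):
1. the worn stub lies in the clear tray, let go (x of stub in the frame of scrap_tray between -0.06 and 0.06 m and y of stub in the frame of scrap_tray between -0.06 and 0.06 m and z of stub in the frame of scrap_tray between -0.005 and 0.04 m and contact force between the fingers and stub below 0.05 N and linear speed of stub below 0.02 m/s), for 0.2 s.
2. the brown bar lies lengthwise between the rails of the open trough, let go, its middle still in front of the mouth (y of brown_bar in the frame of feeder between -0.006 and 0.006 m and z of brown_bar in the frame of feeder between 0 and 0.012 m and angle between the y axis of brown_bar and the x axis of feeder, either way round below 0.12 rad and x of brown_bar in the frame of feeder between -0.11 and -0.005 m and contact force between the fingers and brown_bar below 0.05 N and linear speed of brown_bar below 0.02 m/s), for 0.2 s.
3. the brown bar, under the cover, is pressed on the backstop with more than 3 N (y of brown_bar in the frame of feeder between -0.006 and 0.006 m and z of brown_bar in the frame of feeder between 0 and 0.012 m and angle between the y axis of brown_bar and the x axis of feeder, either way round below 0.12 rad and x of brown_bar in the frame of feeder above 0.008 m and contact force between brown_bar and feeder above 3 N), for 0.2 s.
At the end, for the whole second after the job is handed in: stub in the tray (origin within 60 mm of its centre along both axes, under 40 mm up); brown bar flat between the rails (6 mm off-centre, 0.12 rad), middle at least 8 mm inside the mouth, still touching the backstop (over 0.1 N); both let go, at rest (all of step 1 and y of brown_bar in the frame of feeder between -0.006 and 0.006 m and z of brown_bar in the frame of feeder between 0 and 0.012 m and angle between the y axis of brown_bar and the x axis of feeder, either way round below 0.12 rad and contact force between the fingers and brown_bar below 0.05 N and linear speed of brown_bar below 0.02 m/s and x of brown_bar in the frame of feeder above 0.008 m and contact force between brown_bar and feeder above 0.1 N).
It fails at once if the backstop is rammed: more than 30 N between the brown bar and the feeder's cover or backstop (contact force between brown_bar and feeder above 30 N).
It fails at once if the red_bar is moved by more than 20 mm (distance of red_bar from where it was at the start of the episode above 0.02 m).
It fails at once if the tape is moved by more than 20 mm (distance of tape from where it was at the start of the episode above 0.02 m).
It fails at once if the tin is moved by more than 20 mm (distance of tin from where it was at the start of the episode above 0.02 m).
It also fails if it takes over 72 s, if anything falls off the work surface, if the arm or the gripper's body presses on something with over 40 N, if the wrist force passes 120 N, or if a joint passes its speed limit or range.

## Working session

There is one attempt and no reset: what is moved stays moved. The work goes in short steps, Python scripts to look and compute and a tool call to move; the robot and the scene stay as the last step left them, time stands still between calls to the robot, and variables do not carry over. Pictures are saved under pics/ and viewed, at most 13 in all, crops included, and the job is handed in when it is done.

Besides the shell and the picture viewer there is one more tool, called after ">>>" as name(argument=value, ...), one argument or row to a line, values as JSON. jog_arm: Moves the arm, as the interface text tells. Its arguments: {"type":"object","properties":{"increments":{"type":"array","items":{"type":"array"}},"force":{"type":"number"}},"required":["increments"]}

```bash
mkdir -p pics; cat > h.py <<'E'
import numpy as np,cv2,pickle
from station import manip
def cap(n):
    c=manip.capture(n); pickle.dump(c,open(f'{n}.pkl','wb')); return c
def ld(n): return pickle.load(open(f'{n}.pkl','rb'))
def pts(c):
    K=c['mtx'];R=cv2.Rodrigues(np.array(c['rvec'],float))[0];t=np.array(c['tvec']).reshape(3)
    v,u=np.mgrid[:384,:512];z=c['range_z']
    P=np.stack([(u-K[0,2])/K[0,0]*z,(v-K[1,2])/K[1,1]*z,z],-1)
    return (P-t)@R
def ray(c,uv,h):
    K=c['mtx'];R=cv2.Rodrigues(np.array(c['rvec'],float))[0];t=np.array(c['tvec']).reshape(3)
    uv=np.atleast_2d(uv);d=np.c_[(uv[:,0]-K[0,2])/K[0,0],(uv[:,1]-K[1,2])/K[1,1],np.ones(len(uv))]@R
    o=-R.T@t; return o+d*((h-o[2])/d[:,2])[:,None]
E
python3 - <<'E'
from h import *
for n in('top','side'):
    c=cap(n);cv2.imwrite(f'pics/{n}0.png',cv2.resize(c['color'],(800,600)))
    print(n,c['mtx'],-cv2.Rodrigues(np.array(c['rvec'],float))[0].T@np.array(c['tvec']).reshape(3))
s=manip.state();print(s['orientation'],s['eef_pos'],s['time'],s['width'])
E
```

```text
top [[387.94367989   0.         256.46664468]
 [  0.         387.94367989 191.63871783]
 [  0.           0.           1.        ]] [0.39752986 0.00229752 1.48613813]
side [[369.54364076   0.         252.73993765]
 [  0.         369.54364076 192.58553175]
 [  0.           0.           1.        ]] [0.45536273 0.9857418  0.55325358]
[[-9.65414151e-01  2.60720901e-01 -3.58349621e-04]
 [ 2.60721125e-01  9.65412595e-01 -1.73660921e-03]
 [-1.06815081e-04 -1.76997643e-03 -9.99998428e-01]] [0.16941735 0.62707528 0.25532099] 0.1 0.08565585850798837
```

View pics/top0.png

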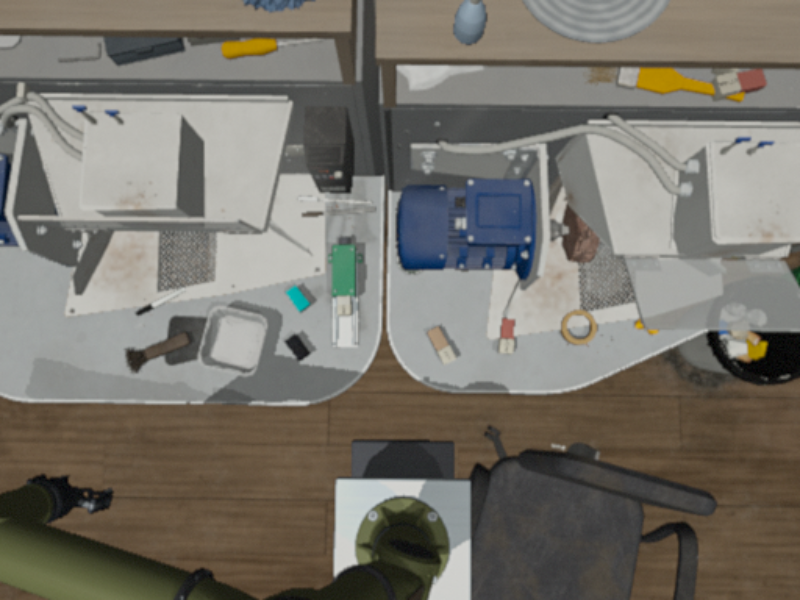

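View pics/side0.png

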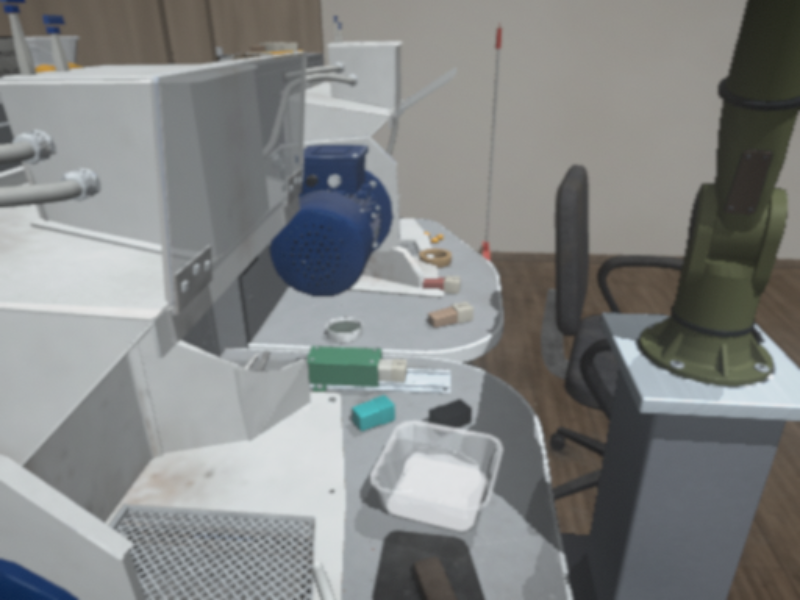

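The top view (800-px scale) shows the feeder cover at (344,270), the cream stub at (344,305) and the trough down to (344,345). The tray is at (235,340). The brown bar with its sleeve is at (440,343), the red bar at (507,335) and the tape at (578,327).

Stub candidates:
- cream (344,305): chosen
- turquoise (299,297)
- black (298,346)
- the bar sleeves at (447,353) and (507,347)

Brown bar candidates:
- (440,343), with the light sleeve: chosen
- dark brush (150,350)
- red bar (507,335)

The tin shows only in the side view, at (343,328).

```bash
python3 - <<'E'
from h import *
c=ld('top');P=pts(c);im=c['color'];hsv=cv2.cvtColor(im,cv2.COLOR_BGR2HSV)
a=cv2.resize(im[140:250,115:345],(800,383),interpolation=cv2.INTER_CUBIC)
s=ld('side'); b=cv2.resize(s['color'][180:280,180:330],(800,533))[:,:]
cv2.imwrite('pics/c1.png',np.vstack([a,cv2.resize(b,(800,533))[150:360]]))
def comp(m,box,nm):
    u0,v0,u1,v1=box;mm=np.zeros(m.shape,np.uint8);mm[v0:v1,u0:u1]=m[v0:v1,u0:u1]
    n,l,st,ce=cv2.connectedComponentsWithStats(mm)
    for i in range(1,n):
        if st[i,4]>15:
            q=P[l==i];q=q[np.isfinite(q).all(1)]
            h=np.percentile(q[:,2],60)
            vu=np.argwhere(l==i)[:,::-1]
            w=ray(c,vu.astype(float),h)
            r=cv2.minAreaRect((w[:,:2]*1000).astype(np.float32))
            print(nm,st[i],ce[i].round(1),'h',h.round(3),'rect',np.round(r[0],1),np.round(r[1],1),round(r[2],1))
H,S,V=[hsv[...,i].astype(int) for i in range(3)]
comp((H>45)&(H<85)&(S>90),(190,130,250,230),'green')
comp((H>8)&(H<35)&(S>25)&(P[...,2]>.02),(205,180,235,230),'stub')
comp((H<30)&(S>45)&(P[...,2]>.012),(265,200,300,240),'brown')
comp((H<30)&(S>20)&(P[...,2]>.015),(265,200,300,240),'brown+sl')
comp((P[...,2]>.035)&(P[...,2]<.08),(115,180,185,245),'tray')
comp((P[...,2]>.035)&(P[...,2]<.065),(205,140,235,230),'cover')
print((P[::4,216:226:3,2]*1000)[30:60].round().astype(int).tolist())
# height map around work, grid 40mm
for x in np.arange(.8,.36,-.04):
    row=[]
    for y in np.arange(.6,-.42,-.04):
        m=(abs(P[...,0]-x)<.02)&(abs(P[...,1]-y)<.02)
        row.append(int(1000*P[...,2][m].max()) if m.any() else -1)
    print(round(x,2),row)
E
```

```text
green [211 157  17  33 436] [219.5 172.5] h 0.052 rect [644. 152.] [121.6  60.1] 0.7
brown [274 209  13  16 119] [279.7 216.3] h 0.026 rect [485.7 -78.8] [52. 32.] 27.2
brown+sl [273 209  19  24 199] [281.9 220.3] h 0.029 rect [470.8 -86.3] [86.  32.1] 28.9
tray [126 196  46  45 451] [145.4 217.3] h 0.054 rect [473.5 407.1] [143.3 148.4] 77.6
tray [135 203  30  29 587] [149.7 217.3] h 0.049 rect [473.5 403.1] [100.6  96.1] 78.7
cover [212 152  16  50 606] [219.8 174.7] h 0.051 rect [631.2 149.6] [186.2  56.3] 1.3
[[252, 252, 248, -4], [4, 2, -4, -1], [10, 14, 3, 5], [7, 4, 6, 3], [8, 7, 7, 1], [-5, 2, 3, -2], [-9, 5, -5, 0], [2, 4, 4, 1], [-1, 43, 43, -2], [5, 41, 34, 45], [50, 55, 47, 52], [46, 50, 52, 41], [57, 53, 52, 51], [59, 55, 56, 47], [50, 47, 53, 47], [48, 49, 52, 48], [51, 48, 50, 47], [51, 51, 52, 50], [39, 31, 41, 5], [39, 37, 37, 4], [40, 36, 40, 13], [9, 7, 11, 8], [6, 2, 5, 8], [6, 6, 6, 7], [7, 3, 10, 6], [8, 7, 6, 6], [0, -2, 2, -1], [-3, 4, 4, -4], [2, -4, 0, 3], [3, 2, 2, 1]]
0.8 [482, 518, 586, 571, 528, 530, 525, 405, 406, 407, 398, 401, 400, 12, 7, 253, 253, 25
[... 575 characters left out ...]
, 16, 17, 15, 17, 14, 12, 38, 34, 9, 59, 57, 7, 7, 11, 8, 9, 9, 11, 13, 223, 312, 15, 21, 398]
0.56 [21, 17, 10, 56, 63, 63, 57, 10, 39, 36, 9, 45, 41, 7, 8, 10, 7, 9, 7, 11, 11, 96, 16, 18, 17, 423]
0.52 [6, 9, 10, 60, 51, 59, 61, 65, 10, 7, 6, 39, 36, 11, 12, 7, 29, 29, 7, 11, 13, 31, 27, 17, 27, 449]
0.48 [24, 29, 26, 60, 61, 61, 58, 63, 37, 33, 9, 18, 14, 9, 8, 7, 30, 34, 38, 8, 14, 38, 21, 10, 8, 459]
0.44 [28, 26, 9, 61, 58, 56, 62, 59, 35, 40, 9, 8, 10, 9, 5, 6, 9, 37, 36, 8, 9, 36, 9, 9, 9, 7]
0.4 [9, 9, 9, 61, 61, 61, 62, 11, 11, 11, 10, 9, 9, 2, -746, 1486, 8, 8, 10, 8, 9, 8, 10, 8, 8, 8]
0.36 [8, 9, 9, 8, 8, 7, 7, 9, 11, 9, 8, 8, 7, -746, -744, -742, 5, 7, 8, 8, 8, 6, 8, 7, 10, 5]
```

View pics/c1.png

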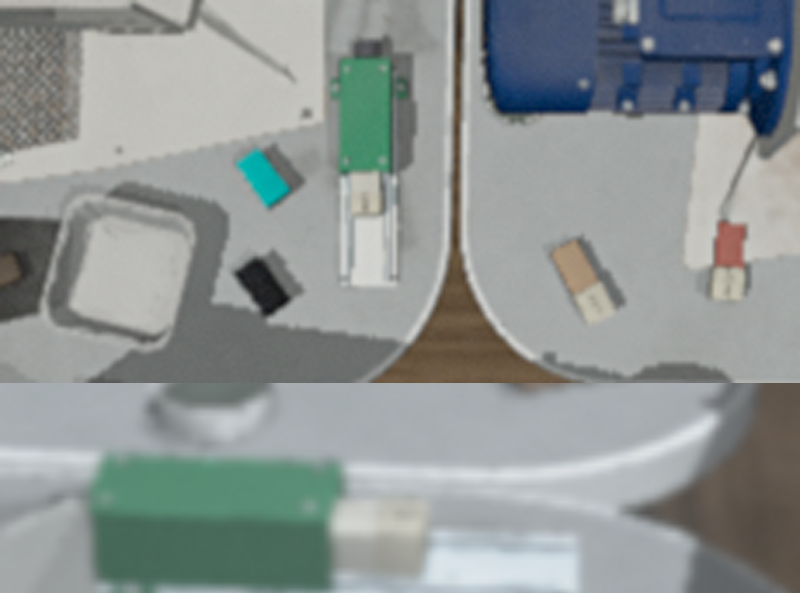

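The crop confirms the choice: the cream stub sticks out of the mouth at crop (365,195), and the brown bar with its light sleeve is at (585,280). The turquoise block at (263,178) and the black one at (262,285) are look-alikes. Next I'll get finer feeder edges from both views.

```bash
python3 - <<'E'
from h import *
c=ld('top');g=cv2.cvtColor(c['color'],cv2.COLOR_BGR2GRAY).astype(int)
hsv=cv2.cvtColor(c['color'],cv2.COLOR_BGR2HSV);G=((hsv[...,0]>45)&(hsv[...,0]<85)&(hsv[...,1]>90))
for v in (160,165,175,180,185):
    k=np.where(G[v,205:240])[0]+205; print('green',v,k.min(),k.max(),ray(c,[[k.min()-.5,v],[k.max()+.5,v]],.05)[:,1].round(4))
k=[np.where(G[140:220,u])[0]+140 for u in range(214,226)]
print([(a.min(),a.max()) for a in k])
for v in (205,210,215,218): print(v,g[v,208:234].tolist())
print(g[185:226,218].tolist(),g[185:226,221].tolist(),g[185:226,224].tolist())
f=lambda u,v,h:ray(c,[[u,v]],h)[0].round(4)
print('front',f(219.5,189.5,.05),'col scale',f(212,210,.013),f(230,210,.013),'stubend',f(220,201.5,.036),'trough end',f(220,221.8,.006))
E
```

```text
green 160 213 226 [0.1776 0.1248]
green 165 213 227 [0.1771 0.1206]
green 175 213 226 [0.1761 0.1235]
green 180 213 226 [0.1756 0.1231]
green 185 213 226 [0.1751 0.1227]
[(np.int64(157), np.int64(189)), (np.int64(157), np.int64(188)), (np.int64(157), np.int64(188)), (np.int64(157), np.int64(188)), (np.int64(157), np.int64(188)), (np.int64(157), np.int64(188)), (np.int64(157), np.int64(188)), (np.int64(157), np.int64(188)), (np.int64(157), np.int64(188)), (np.int64(157), np.int64(188)), (np.int64(157), np.int64(188)), (np.int64(157), np.int64(188))]
205 [166, 167, 165, 163, 170, 204, 197, 169, 165, 204, 211, 211, 210, 210, 210, 210, 204, 183, 195, 179, 196, 158, 143, 147, 147, 151]
210 [167, 167, 167, 159, 168, 203, 196, 167, 165, 204, 211, 210, 209, 210, 209, 211, 204, 180, 176, 173, 194, 142, 135, 146, 146, 150]
215 [168, 167, 165, 159, 167, 203, 195, 156, 161, 205, 212, 210, 209, 208, 210, 210, 208, 195, 180, 172, 194, 148, 152, 163, 162, 162]
218 [169, 168, 168, 163, 166, 198, 191, 172, 203, 211, 210, 210, 209, 209, 209, 211, 206, 186, 178, 167, 186, 147, 156, 166, 165, 165]
[114, 117, 115, 120, 144, 184, 193, 193, 193, 192, 185, 181, 183, 185, 188, 183, 162, 180, 206, 211, 211, 211, 211, 212, 210, 211, 212, 211, 212, 211, 212, 210, 211, 210, 210, 211, 208, 180, 166, 166, 168] [116, 114, 114, 118, 148, 182, 189, 190, 188, 188, 184, 183, 182, 182, 185, 180, 160, 179, 204, 210, 210, 209, 209, 208, 209, 210, 209, 208, 209, 210, 208, 209, 209, 209, 209, 211, 205, 181, 166, 166, 166] [139, 143, 127, 119, 123, 126, 127, 123, 116, 123, 136, 138, 139, 137, 140, 133, 139, 188, 202, 204, 204, 203, 203, 204, 205, 204, 206, 207, 208, 208, 208, 206, 205, 206, 206, 207, 206, 181, 165, 165, 165]
front [0.5815 0.1485 0.05  ] col scale [0.5073 0.1789 0.013 ] [0.5081 0.1104 0.013 ] stubend [0.5379 0.1469 0.036 ] trough end [0.4632 0.148  0.006 ]
```

>>> jog_arm(
  increments=[
    [[0, 0, -0.36], [-0.995, -0.72, 0], 1],
    [[0, 0, -0.36], [-0.995, -0.72, 0], 1],
    [[0, 0, -0.36], [-0.995, -0.72, 0], 1],
    [[0, 0, -0.36], [-0.995, -0.72, 0], 1],
    [[0, 0, -0.36], [-0.995, -0.72, 0], 1],
    [[0, 0, -0.36], [-0.995, -0.72, 0], 1],
    [[0, 0, -0.36], [-0.995, -0.72, 0], 1],
    [[0, 0, -0.36], [-0.995, -0.72, 0], 1],
    [[0, 0, -0.36], [-0.995, -0.72, 0], 1],
    [[0, 0, -0.36], [-0.995, -0.72, 0], 1],
    [[0, 0, -0.36], [-0.995, -0.72, 0], 1],
  ],
)

```text
time: 1.02
eef_pos: [0.3615, 0.39, 0.2561]
orientation: [[-1.0, -0.021, -0.001], [-0.021, 1.0, 0.0], [0.001, 0.0, -1.0]]
wrist_force: [-0.4, 0.4, 0.1]
width: 0.0851
finger_force: 0.0
```

>>> jog_arm(
  increments=[
    [[0, 0, 0], [-0.758, -0.984, 0.2], 1],
    [[0, 0, 0], [-0.758, -0.984, 0.4], 1],
    [[0, 0, 0], [-0.758, -0.984, 0.4], 1],
    [[0, 0, 0], [-0.758, -0.984, 0.4], 1],
    [[0, 0, 0], [-0.758, -0.984, 0.4], 1],
    [[0, 0, 0], [-0.758, -0.984, 0.4], 1],
    [[0, 0, 0], [-0.758, -0.984, 0.4], 1],
    [[0, 0, 0], [-0.758, -0.984, 0.4], 1],
    [[0, 0, 0], [-0.758, -0.984, 0.4], 1],
    [[0, 0, 0], [-0.758, -0.984, 0.4], 1],
    [[0, 0, 0], [-0.758, -0.984, 0.4], 1],
  ],
)

```text
time: 1.93
eef_pos: [0.5561, 0.1491, 0.1559]
orientation: [[-1.0, -0.022, -0.001], [-0.022, 1.0, 0.001], [0.001, 0.001, -1.0]]
wrist_force: [0.1, 1.1, -0.4]
width: 0.0855
finger_force: 0.0
```

```bash
python3 - <<'E'
from h import *
print(manip.state()['eef_pos'])
c=cap('side');cv2.imwrite('pics/s1.png',cv2.resize(c['color'][120:300,140:380],(800,600)))
E
```

```text
[0.55614016 0.14910106 0.15592192]
```

View pics/s1.png

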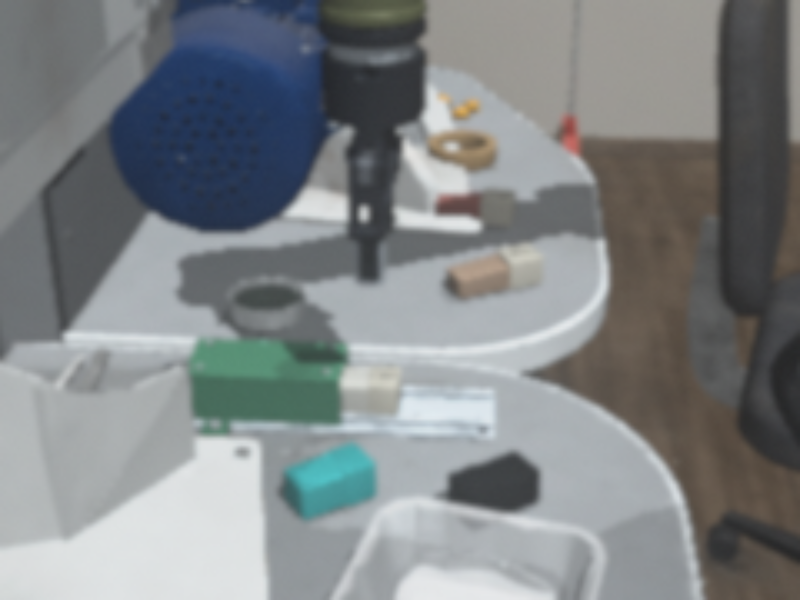

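The fingertips at (369,275) hang above the middle of the protruding stub (371,388), so I'll descend and grip.

>>> jog_arm(
  increments=[
    [[0, 0, 0], [0, 0, 0.15], 1],
    [[0, 0, 0], [0, 0, 0.3], 1],
    [[0, 0, 0], [0, 0, 0.4], 1],
    [[0, 0, 0], [0, 0, 0.45], 1],
    [[0, 0, 0], [0, 0, 0.455], 1],
    [[0, 0, 0], [0, 0, 0.455], 0.6],
    [[0, 0, 0], [0, 0, 0.455], 0.3],
    [[0, 0, 0], [0, 0, 0.455], 0.3],
    [[0, 0, 0], [0, 0, 0.455], 0.2],
    [[0, 0, 0], [0, 0, 0.455], 0.1],
    [[0, 0, 0], [0, 0, 0.455], 0],
    [[0, 0, 0], [0, 0, 0.455], 0],
    [[0, 0, 0], [0, 0, 0.455], 0],
    [[0, 0, 0], [0, 0, 0.455], 0],
  ],
  force=40,
)

```text
time: 3.15
eef_pos: [0.5581, 0.1471, 0.0444]
orientation: [[-1.0, -0.019, 0.003], [-0.019, 1.0, 0.001], [-0.003, 0.001, -1.0]]
wrist_force: [-1.7, 0.9, 6.4]
width: 0.0309
finger_force: 41.8
```

>>> jog_arm(
  increments=[
    [[0, 0, 0], [0.02, 0, -0.012], 0],
    [[0, 0, 0], [0.07, 0, -0.012], 0],
    [[0, 0, 0], [0.15, 0, -0.014], 0],
    [[0, 0, 0], [0.23, 0, -0.014], 0],
    [[0, 0, 0], [0.26, 0, -0.02], 0],
    [[0, 0, 0], [0.26, 0, -0.1], 0],
    [[0, 0, 0], [0.26, 0, -0.2], 0],
    [[0, 0, 0], [0.26, 0, -0.3], 0],
    [[0, 0, 0], [0.26, 0, -0.36], 0],
    [[0, 0, 0], [0.26, 0, -0.36], 0],
    [[0, 0, 0], [0.26, 0, -0.36], 0],
  ],
)

```text
time: 4.07
eef_pos: [0.4923, 0.1454, 0.1331]
orientation: [[-1.0, -0.019, 0.002], [-0.019, 1.0, 0.001], [-0.002, 0.001, -1.0]]
wrist_force: [-0.5, 0.2, -2.6]
width: 0.0315
finger_force: 40.9
```

>>> jog_arm(
  increments=[
    [[0, 0, 0], [0.03, 0.15, -0.03], 0],
    [[0, 0, 0], [0.1, 1, -0.03], 0],
    [[0, 0, 0], [0.1, 1, -0.03], 0],
    [[0, 0, 0], [0.1, 1, -0.03], 0],
    [[0, 0, 0], [0.1, 1, -0.03], 0],
    [[0, 0, 0], [0.1, 1, -0.03], 0],
    [[0, 0, 0], [0.1, 1, -0.03], 0],
    [[0, 0, 0], [0.1, 1, -0.03], 0],
    [[0, 0, 0], [0.1, 1, -0.03], 0],
    [[0, 0, 0], [0.1, 1, -0.03], 0],
  ],
)

```text
time: 4.9
eef_pos: [0.4623, 0.3927, 0.1385]
orientation: [[-1.0, -0.017, -0.001], [-0.017, 1.0, -0.003], [0.002, -0.003, -1.0]]
wrist_force: [0.4, -0.9, -2.1]
width: 0.0309
finger_force: 41.0
```

```bash
python3 - <<'E'
from h import *
s=manip.state();print(s['eef_pos'],s['width'],s['finger_force'])
c=cap('side');cv2.imwrite('pics/s2.png',cv2.resize(c['color'][150:360,170:380],(600,600)))
E
```

```text
[0.46226698 0.39265993 0.13846717] 0.030936921546970614 40.986194014549255
```

View pics/s2.png

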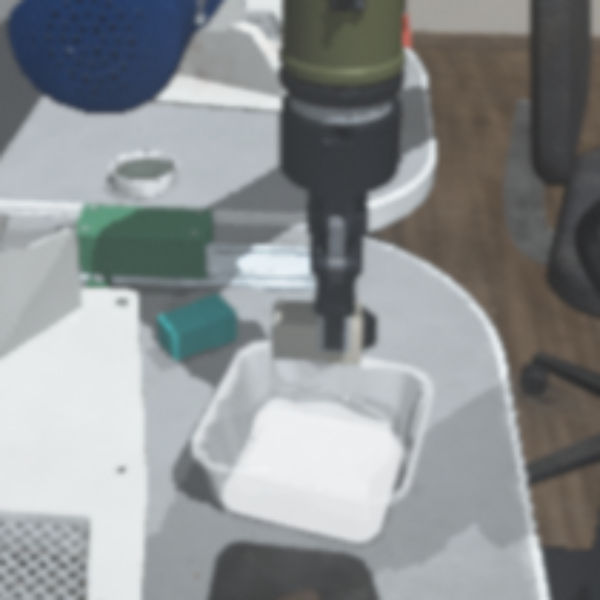

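The picture shows the stub held level at (318,330), above the empty tray centred at (315,440). I'll lower it, release and lift.

>>> jog_arm(
  increments=[
    [[0, 0, 0], [0, 0.04, 0.1], 0],
    [[0, 0, 0], [0, 0.04, 0.22], 0],
    [[0, 0, 0], [0, 0.04, 0.33], 0],
    [[0, 0, 0], [0, 0.04, 0.375], 0],
    [[0, 0, 0], [0, 0.04, 0.378], 0],
    [[0, 0, 0], [0, 0.04, 0.378], 0],
    [[0, 0, 0], [0, 0.04, 0.378], 0.6],
    [[0, 0, 0], [0, 0.04, 0.378], 0.6],
    [[0, 0, 0], [0, 0.04, 0.378], 0.6],
    [[0, 0, 0], [0, 0.04, 0.378], 0.6],
    [[0, 0, 0], [0, 0.04, 0.33], 0.6],
    [[0, 0, 0], [0, 0.04, 0.2], 0.6],
    [[0, 0, 0], [0, 0.04, 0.04], 0.6],
    [[0, 0, 0], [0, 0.04, -0.08], 0.6],
    [[0, 0, 0], [0, 0.04, -0.08], 0.6],
    [[0, 0, 0], [0, 0.04, -0.08], 0.6],
  ],
)

```text
time: 6.28
eef_pos: [0.4633, 0.406, 0.1641]
orientation: [[-1.0, -0.019, 0.005], [-0.019, 1.0, 0.005], [-0.005, 0.005, -1.0]]
wrist_force: [0.6, 0.2, -0.5]
width: 0.0512
finger_force: 0.0
```

```bash
python3 - <<'E'
from h import *
s=manip.state();print(s['eef_pos'],s['width'],s['orientation'])
c=cap('side');cv2.imwrite('pics/s3.png',cv2.resize(c['color'][150:360,170:380],(600,600)))
E
```

```text
[0.46334219 0.40604971 0.16408399] 0.0512468328949439 [[-0.99980906 -0.01898665  0.00462174]
 [-0.01896427  0.99980845  0.00483911]
 [-0.00471273  0.00475054 -0.99997761]]
```

View pics/s3.png

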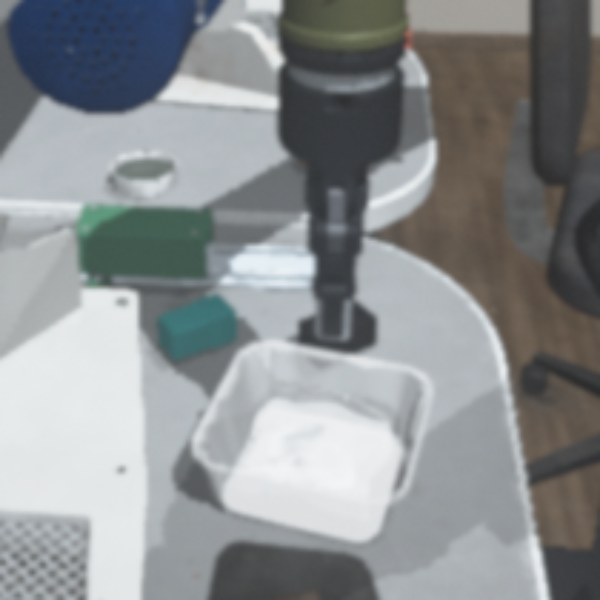

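The tray now holds a faint pale stub at about (300,440), and the jaws are empty. I'll move over to the brown bar and check the tray from the top once it is uncovered.

>>> jog_arm(
  increments=[
    [[0, 0, 0], [0, -0.98, 0], 1],
    [[0, 0, 0], [0, -0.98, 0], 1],
    [[0, 0, 0], [0, -0.98, 0], 1],
    [[0, 0, 0], [0, -0.98, 0], 1],
    [[0, 0, 0], [0, -0.98, 0], 1],
    [[0, 0, 0], [0, -0.98, 0], 1],
    [[0, 0, 0], [0, -0.98, 0], 1],
    [[0, 0, 0], [0, -0.98, 0], 1],
  ],
)

```text
time: 7.0
eef_pos: [0.466, 0.1571, 0.1591]
orientation: [[-1.0, -0.014, -0.002], [-0.014, 1.0, -0.001], [0.002, -0.001, -1.0]]
wrist_force: [-0.5, 1.2, -0.0]
width: 0.0854
finger_force: 0.0
```

>>> jog_arm(
  increments=[
    [[0, 0, -0.618], [0.005, -0.98, 0], 1],
    [[0, 0, -0.618], [0.005, -0.98, 0], 1],
    [[0, 0, -0.618], [0.005, -0.98, 0], 1],
    [[0, 0, -0.618], [0.005, -0.98, 0], 1],
    [[0, 0, -0.618], [0.005, -0.98, 0], 1],
    [[0, 0, -0.618], [0.005, -0.98, 0], 1],
    [[0, 0, -0.618], [0.005, -0.98, 0], 1],
    [[0, 0, -0.618], [0.005, -0.98, 0], 1],
    [[0, 0, -0.618], [0.005, -0.98, 0], 1],
    [[0, 0, -0.618], [0.005, -0.98, 0], 1],
    [[0, 0, -0.618], [0.005, -0.98, 0], 1],
  ],
)

```text
time: 7.92
eef_pos: [0.4701, -0.0827, 0.1596]
orientation: [[-0.874, -0.487, -0.001], [-0.487, 0.874, 0.0], [0.001, 0.001, -1.0]]
wrist_force: [0.1, -0.1, 1.2]
width: 0.0852
finger_force: 0.0
```

```bash
python3 - <<'E'
from h import *
s=manip.state();print(s['eef_pos'],s['width'],s['orientation'])
c=cap('top')
a=cv2.resize(c['color'][150:250,115:315],(800,400),interpolation=cv2.INTER_CUBIC);cv2.imwrite('pics/t3.png',a)
P=pts(c);g=cv2.cvtColor(c['color'],cv2.COLOR_BGR2GRAY).astype(int)
for v in range(192,224,3): print(v,g[v,209:234].tolist())
E
```

```text
[ 0.470125   -0.08274677  0.15963819] 0.0851789674781905 [[-8.73561070e-01 -4.86713769e-01 -8.74425701e-04]
 [-4.86714195e-01  8.73561198e-01  3.53811481e-04]
 [ 5.91659444e-04  7.34671337e-04 -9.99999555e-01]]
192 [149, 132, 124, 152, 195, 189, 162, 148, 189, 198, 200, 202, 200, 199, 201, 202, 200, 189, 163, 185, 130, 124, 139, 142, 146]
195 [143, 142, 139, 157, 194, 195, 178, 191, 196, 198, 198, 202, 200, 199, 201, 197, 180, 184, 163, 185, 131, 117, 133, 140, 144]
198 [146, 147, 140, 146, 187, 173, 167, 191, 198, 197, 200, 201, 199, 200, 201, 196, 181, 187, 165, 185, 131, 117, 133, 144, 159]
201 [148, 148, 141, 147, 187, 176, 174, 189, 197, 199, 201, 201, 200, 199, 201, 197, 182, 188, 167, 185, 131, 119, 143, 152, 159]
204 [149, 149, 145, 156, 194, 189, 155, 146, 191, 201, 201, 202, 200, 198, 201, 195, 182, 189, 165, 187, 147, 136, 146, 149, 152]
207 [151, 149, 148, 159, 196, 194, 156, 145, 192, 201, 201, 201, 199, 199, 200, 196, 182, 186, 165, 185, 136, 135, 147, 149, 152]
210 [150, 149, 146, 160, 196, 193, 153, 144, 193, 201, 202, 201, 199, 198, 200, 195, 174, 165, 160, 192, 144, 136, 150, 148, 152]
213 [149, 150, 147, 162, 196, 193, 142, 143, 193, 202, 201, 201, 198, 197, 200, 200, 188, 174, 170, 196, 150, 151, 163, 162, 163]
216 [151, 150, 147, 162, 197, 194, 145, 153, 193, 201, 200, 202, 198, 197, 200, 197, 185, 174, 172, 197, 152, 155, 165, 165, 166]
219 [153, 151, 149, 151, 165, 157, 151, 194, 200, 201, 202, 202, 197, 197, 203, 204, 188, 174, 144, 156, 137, 159, 167, 168, 166]
222 [151, 150, 150, 153, 159, 154, 142, 155, 162, 169, 172, 170, 169, 170, 178, 185, 183, 182, 184, 182, 171, 167, 167, 168, 168]
```

View pics/t3.png

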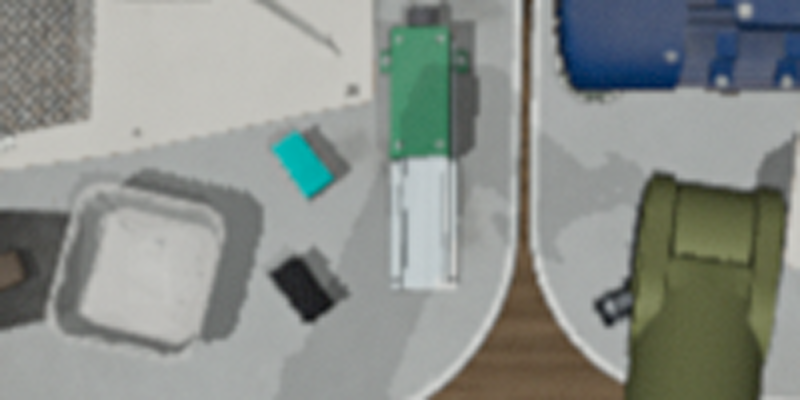

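```bash
python3 - <<'E'
from h import *
c=ld('top');print(ray(c,[[220.4,192],[220.4,204],[220.4,216]],.006).round(4), ray(c,[[219.6,186],[219.6,170]],.05).round(4))
P=pts(c);print((P[202:232:2,133:168:2,2]*1000).round().astype(int))
hsv=cv2.cvtColor(c['color'],cv2.COLOR_BGR2HSV);print(hsv[202:232:2,133:168:2,1])
E
```

```text
[[0.5775 0.1493 0.006 ]
 [0.5312 0.1481 0.006 ]
 [0.4853 0.147  0.006 ]] [[0.5947 0.1484 0.05  ]
 [0.6554 0.1499 0.05  ]]
[[  60   53   39   27   30    7    1    4    7   12   15   33   36   49
    54   54   54   58]
 [  57   48   36   24   39   37   36   14   -1    5    1    7    1   16
    27   18   26   47]
 [  56   39   25   15   39   45   38   37   30   28   35   46   37   32
     6   -1   -4    5]
 [  52   50   27   45   43   44   51   47   43   42   51   47   48   41
    40   29    4    5]
 [  53   39   21   44   49   53   48   49   46   55   54   50   51   42
    42   37   23    4]
 [  51   30   17    3   51   46   46   49   44   54   62   57   53   52
    43   29    4    7]
 [  42   36    9   -2   54   54   46   51   51   52   47   53   51   46
    46   28    6   -2]
 [  38   18   15   48   51   50   47   47   47   50   57   51   49   50
    44   33   -1   53]
 [  37   22    7   47   53   58   54   48   49   48   50   48   50   43
    48   31    7   58]
 [  36   20   42   46   53   54   54   57   49   46   46   47   48   51
    45   36    3   52]
 [  29   13   40   53   53  
[... 603 characters left out ...]
 7  4  6  6  3]
 [ 5  5  6  5  4  5  4  6  5  4  4  4  4  5  5  4  6  6]
 [ 8  5  6  4  7  5  4  4  4  4  4  3  4  5  5  4  4  6]
 [ 7  5  6  7  7  4  5  5  5  5  7  5  4  4  4  3  7  6]
 [ 3  5  4  6  5  4  4  5  4  4  4  5  5  5  5  6  6  7]
 [ 5  9  2  4  5  5  4  5  4  4  4  4  5  5  7  6  6  6]
 [10  6  5  5  5  4  4  5  5  4  5  5  5  4  4  5  4  6]
 [ 5  6  5  4  5  5  5  4  5  7  5  4  5  4  5  5  7  4]
 [ 5 10  6  4  5  5  5  5  5  5  4  4  3  4  3  5  6  5]
 [ 8  5  5  5  5  5  4  5  4  4  5  7  5  4  5  6  5  8]
 [10  6  5  5  4  4  5  5  5  7  5  7  7  4  6  7  6  4]
 [ 9  7  5  5  4  4  5  4  4  5  5  4  5  3  7  6  6  7]
 [ 4  7  4  6  6  7  4  5  4  5  4  7  4  6  6  7  5  2]]
```

```bash
python3 - <<'E'
from h import *
s=cap('side');t=ld('top');Ps=pts(s)
a=cv2.resize(s['color'][280:350,225:335],(800,509),interpolation=cv2.INTER_CUBIC)
hsv=cv2.cvtColor(s['color'],cv2.COLOR_BGR2HSV)
cv2.imwrite('pics/s4.png',cv2.convertScaleAbs(a,alpha=2.2,beta=-260))
m=np.zeros((384,512),bool);m[270:350,225:335]=1
for x in np.arange(.40,.56,.02):
    print(round(x,2),[int(np.median(1000*Ps[...,2][k])) if (k:=m&(abs(Ps[...,0]-x)<.01)&(abs(Ps[...,1]-y)<.01)).any() else -1 for y in np.arange(.33,.49,.02)])
E
```

```text
0.4 [-1, 48, 33, 0, 0, 0, 0, 0]
0.42 [-1, 36, 10, 4, 6, 1, 0, 1]
0.44 [53, 41, 41, 39, 41, 41, 38, 16]
0.46 [54, 41, 44, 47, 49, 50, 42, 17]
0.48 [50, 37, 48, 48, 47, 50, 41, 17]
0.5 [40, 26, 42, 51, 46, 45, 39, 18]
0.52 [47, 30, 16, 29, 38, 42, 15, 23]
0.54 [54, 53, 51, 39, 35, 36, 12, 0]
0.56 [0, 0, 0, 0, 0, 0, 0, 0]
```

View pics/s4.png

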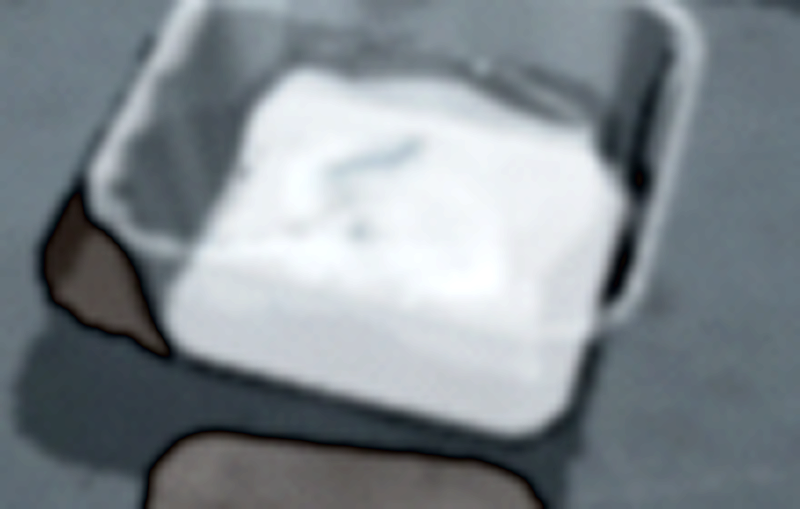

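The enhanced crop shows the tray drawn with a white filling at (400,230) and only a faint mark at (375,155) where the stub sank in. The stub was let go low inside the tray, so I'll carry on and grip the brown bar.

>>> jog_arm(
  increments=[
    [[0, 0, 0], [0, -0.01, 0.15], 1],
    [[0, 0, 0], [0, -0.01, 0.3], 1],
    [[0, 0, 0], [0, -0.01, 0.43], 1],
    [[0, 0, 0], [0, -0.01, 0.48], 1],
    [[0, 0, 0], [0, -0.01, 0.488], 1],
    [[0, 0, 0], [0, -0.01, 0.488], 0.6],
    [[0, 0, 0], [0, -0.01, 0.488], 0.4],
    [[0, 0, 0], [0, -0.01, 0.488], 0.3],
    [[0, 0, 0], [0, -0.01, 0.488], 0.2],
    [[0, 0, 0], [0, -0.01, 0.488], 0],
    [[0, 0, 0], [0, -0.01, 0.488], 0],
    [[0, 0, 0], [0, -0.01, 0.488], 0],
    [[0, 0, 0], [0, -0.01, 0.488], 0],
    [[0, 0, 0], [0, -0.01, 0.488], 0],
  ],
  force=40,
)

```text
time: 9.18
eef_pos: [0.4724, -0.0872, 0.0395]
orientation: [[-0.875, -0.483, 0.003], [-0.483, 0.875, 0.001], [-0.003, -0.001, -1.0]]
wrist_force: [-0.7, 0.6, 5.6]
width: 0.0307
finger_force: 40.3
```

>>> jog_arm(
  increments=[
    [[0, 0, 0], [0, 0, -0.05], 0],
    [[0, 0, 0], [0, 0, -0.2], 0],
    [[0, 0, 0], [0, 0, -0.35], 0],
    [[0, 0, 0], [0, 0, -0.45], 0],
    [[0, 0, 0], [0, 0, -0.48], 0],
    [[0, 0, 0], [0, 0, -0.48], 0],
    [[0, 0, 0], [0, 0, -0.48], 0],
  ],
)

```text
time: 9.77
eef_pos: [0.4707, -0.0871, 0.1575]
orientation: [[-0.875, -0.483, -0.0], [-0.483, 0.875, 0.001], [0.0, 0.001, -1.0]]
wrist_force: [-0.1, 0.5, -1.3]
width: 0.0304
finger_force: 40.5
```

>>> jog_arm(
  increments=[
    [[0, 0, 0.611], [-0.65, 0.712, 0], 0],
    [[0, 0, 0.611], [-0.65, 0.712, 0], 0],
    [[0, 0, 0.611], [-0.65, 0.712, 0], 0],
    [[0, 0, 0.611], [-0.65, 0.712, 0], 0],
    [[0, 0, 0.611], [-0.65, 0.712, 0], 0],
    [[0, 0, 0.611], [-0.65, 0.712, 0], 0],
    [[0, 0, 0.611], [-0.65, 0.712, 0], 0],
    [[0, 0, 0.611], [-0.65, 0.712, 0], 0],
    [[0, 0, 0.611], [-0.65, 0.712, 0], 0],
    [[0, 0, 0.611], [-0.65, 0.712, 0], 0],
    [[0, 0, 0.611], [-0.65, 0.712, 0], 0],
    [[0, 0, 0.611], [-0.65, 0.712, 0], 0],
  ],
)

```text
time: 10.77
eef_pos: [0.5273, 0.1454, 0.1578]
orientation: [[-1.0, -0.022, -0.001], [-0.022, 1.0, -0.0], [0.001, -0.0, -1.0]]
wrist_force: [0.2, 0.7, -2.0]
width: 0.0305
finger_force: 40.5
```

>>> jog_arm(
  increments=[
    [[0, 0, 0], [0, 0.007, 0.12], 0],
    [[0, 0, 0], [0, 0.007, 0.25], 0],
    [[0, 0, 0], [0, 0.007, 0.36], 0],
    [[0, 0, 0], [0, 0.007, 0.4], 0],
    [[0, 0, 0], [0, 0.007, 0.405], 0],
    [[0, 0, 0], [0, 0.007, 0.405], 0],
    [[0, 0, 0], [0, 0.007, 0.405], 0],
  ],
)

```text
time: 11.35
eef_pos: [0.5289, 0.1489, 0.0586]
orientation: [[-1.0, -0.024, 0.003], [-0.024, 1.0, 0.001], [-0.003, 0.001, -1.0]]
wrist_force: [0.1, -0.8, -0.6]
width: 0.031
finger_force: 40.5
```

```bash
python3 - <<'E'
from h import *
s=manip.state();print(s['eef_pos'],s['orientation'].tolist() if hasattr(s['orientation'],'tolist') else s['orientation'],s['wrist_force'])
c=cap('side');cv2.imwrite('pics/s5.png',cv2.resize(c['color'][200:270,180:300],(800,467),interpolation=cv2.INTER_CUBIC))
E
```

```text
[0.52890052 0.14887696 0.0586322 ] [[-0.999710792274055, -0.0238665075518782, 0.0029532402640747835], [-0.023863120883627652, 0.9997145426290874, 0.0011767402466127314], [-0.0029804819198555447, 0.0011059263948219322, -0.9999949468143999]] [ 0.05513    -0.84858289 -0.64352479]
```

View pics/s5.png

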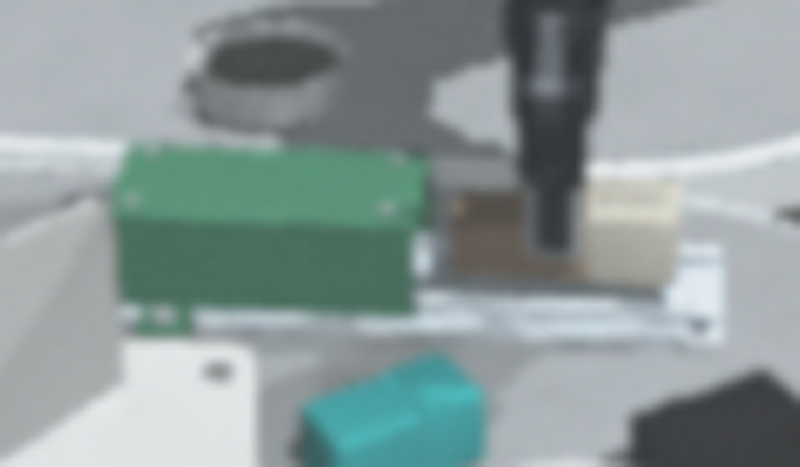

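The bar hangs level above the trough, from (445,240) to (675,240), clear of the mouth. I'll lower it gently.

>>> jog_arm(
  increments=[
    [[0, 0, 0], [0, -0.004, 0.012], 0],
    [[0, 0, 0], [0, -0.004, 0.024], 0],
    [[0, 0, 0], [0, -0.004, 0.036], 0],
    [[0, 0, 0], [0, -0.004, 0.046], 0],
    [[0, 0, 0], [0, -0.004, 0.046], 0],
    [[0, 0, 0], [0, -0.004, 0.046], 0],
  ],
)

```text
time: 11.9
eef_pos: [0.5275, 0.1479, 0.0456]
orientation: [[-1.0, -0.025, 0.0], [-0.025, 1.0, 0.0], [-0.0, 0.0, -1.0]]
wrist_force: [-1.1, 0.2, 2.2]
width: 0.0306
finger_force: 40.9
```

The bar sits at floor height between the rails, with no side force. Now I'll release and lift.

>>> jog_arm(
  increments=[
    [[0, 0, 0], [0, 0, 0], 0.45],
    [[0, 0, 0], [0, 0, 0], 0.55],
    [[0, 0, 0], [0, 0, 0], 0.55],
    [[0, 0, 0], [0, 0, 0], 0.55],
    [[0, 0, 0], [0, 0, -0.05], 0.55],
    [[0, 0, 0], [0, 0, -0.2], 0.55],
    [[0, 0, 0], [0, 0, -0.3], 0.55],
    [[0, 0, 0], [0.35, 0, -0.3], 0],
    [[0, 0, 0], [0.36, 0, -0.3], 0],
    [[0, 0, 0], [0.36, 0, -0.3], 0],
    [[0, 0, 0], [0.36, 0, -0.3], 0],
    [[0, 0, 0], [0.36, 0, -0.3], 0],
    [[0, 0, 0], [0.36, 0, -0.3], 0],
  ],
)

```text
time: 12.98
eef_pos: [0.4391, 0.1457, 0.1213]
orientation: [[-1.0, -0.024, 0.002], [-0.024, 1.0, 0.001], [-0.002, 0.001, -1.0]]
wrist_force: [-0.4, -0.6, -0.2]
width: 0.0
finger_force: 0.0
```

```bash
python3 - <<'E'
from h import *
s=manip.state();print(s['eef_pos'],s['width'],s['wrist_force'])
t=cap('side');cv2.imwrite('pics/s6.png',cv2.resize(t['color'][180:270,180:300],(800,600),interpolation=cv2.INTER_CUBIC))
P=pts(t);m=(P[...,0]>.45)&(P[...,0]<.575)&(abs(P[...,1]-.148)<.025)&(P[...,2]>.02)&(P[...,2]<.045)
m[:200]=0;q=P[m];print(len(q),np.percentile(q,[2,50,98],axis=0).round(4))
E
```

```text
[0.43910274 0.14574205 0.12129955] 1.321889493495998e-05 [-0.36109641 -0.59294153 -0.22666261]
338 [[0.4815 0.1331 0.0207]
 [0.5204 0.1589 0.0303]
 [0.5677 0.1657 0.0368]]
```

View pics/s6.png

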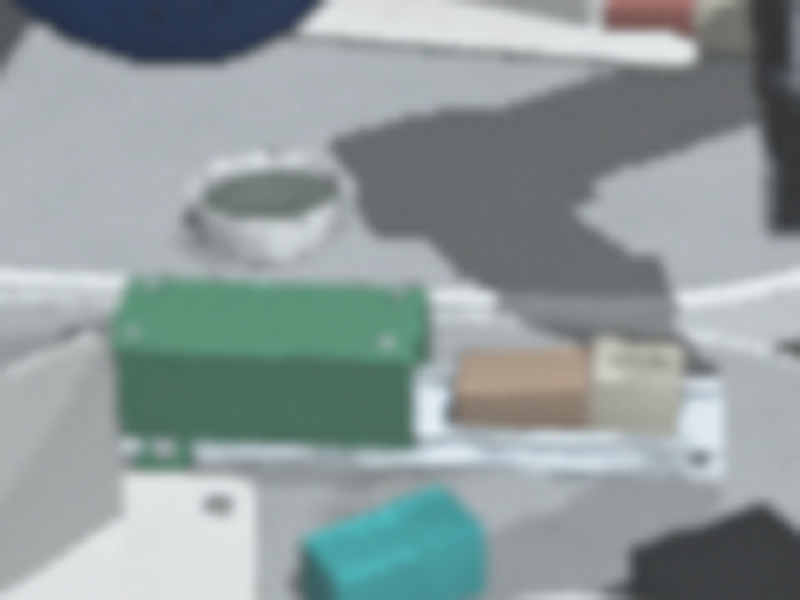

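The bar lies flat between the rails, with its rear end at about (683,390) and x≈0.481, and the tin is untouched. I'll come down behind it with the fingers shut and push.

>>> jog_arm(
  increments=[
    [[0, 0, 0], [0, 0, 0.12], 0],
    [[0, 0, 0], [0, 0, 0.24], 0],
    [[0, 0, 0], [0, 0, 0.3], 0],
    [[0, 0, 0], [0, 0, 0.312], 0],
    [[0, 0, 0], [0, 0, 0.312], 0],
    [[0, 0, 0], [-0.05, 0, 0.312], 0],
    [[0, 0, 0], [-0.09, 0, 0.312], 0],
    [[0, 0, 0], [-0.11, 0, 0.312], 0],
    [[0, 0, 0], [-0.13, 0, 0.312], 0],
    [[0, 0, 0], [-0.15, 0, 0.312], 0],
    [[0, 0, 0], [-0.17, 0, 0.312], 0],
    [[0, 0, 0], [-0.19, 0, 0.312], 0],
    [[0, 0, 0], [-0.21, 0, 0.312], 0],
    [[0, 0, 0], [-0.23, 0, 0.312], 0],
    [[0, 0, 0], [-0.25, 0, 0.312], 0],
    [[0, 0, 0], [-0.27, 0, 0.312], 0],
    [[0, 0, 0], [-0.27, 0, 0.312], 0],
    [[0, 0, 0], [-0.27, 0, 0.312], 0],
  ],
)

```text
time: 14.53
eef_pos: [0.5058, 0.1471, 0.0424]
orientation: [[-1.0, -0.024, 0.001], [-0.024, 1.0, -0.0], [-0.001, -0.0, -1.0]]
wrist_force: [1.0, 0.1, -0.4]
width: -0.0001
finger_force: 0.0
```

>>> jog_arm(
  increments=[
    [[0, 0, 0], [-0.015, 0, 0], 0],
    [[0, 0, 0], [-0.03, 0, 0], 0],
    [[0, 0, 0], [-0.045, 0, 0], 0],
    [[0, 0, 0], [-0.06, 0, 0], 0],
    [[0, 0, 0], [-0.075, 0, 0], 0],
    [[0, 0, 0], [-0.09, 0, 0], 0],
    [[0, 0, 0], [-0.1, 0, 0], 0],
    [[0, 0, 0], [-0.108, 0, 0], 0],
    [[0, 0, 0], [-0.108, 0, 0], 0],
    [[0, 0, 0], [-0.108, 0, 0], 0],
  ],
)

```text
time: 15.37
eef_pos: [0.5324, 0.1479, 0.0425]
orientation: [[-1.0, -0.024, 0.001], [-0.024, 1.0, 0.0], [-0.001, 0.0, -1.0]]
wrist_force: [0.1, 0.7, 0.3]
width: 0.0002
finger_force: 0.0
```

```bash
python3 - <<'E'
from h import *
s=manip.state();print(s['eef_pos'],s['wrist_force'])
t=cap('side');cv2.imwrite('pics/s7.png',cv2.resize(t['color'][180:270,180:300],(800,600),interpolation=cv2.INTER_CUBIC))
E
```

```text
[0.53236836 0.14791129 0.04248822] [0.09356156 0.73653082 0.34834182]
```

View pics/s7.png

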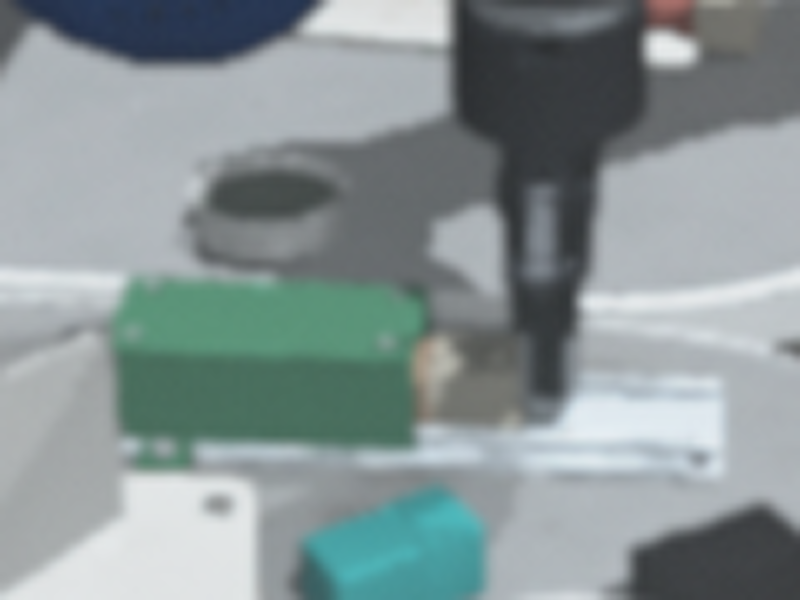

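The bar is about half under the cover, with the fingers bearing on its rear at (525,380). I'll feel for the stop in small steps.

>>> jog_arm(
  increments=[
    [[0, 0, 0], [-0.004, 0, 0], 0],
    [[0, 0, 0], [-0.008, 0, 0], 0],
    [[0, 0, 0], [-0.012, 0, 0], 0],
    [[0, 0, 0], [-0.016, 0, 0], 0],
    [[0, 0, 0], [-0.02, 0, 0], 0],
    [[0, 0, 0], [-0.02, 0, 0], 0],
    [[0, 0, 0], [-0.02, 0, 0], 0],
  ],
)

```text
time: 16.0
eef_pos: [0.5371, 0.1481, 0.0424]
orientation: [[-1.0, -0.024, 0.0], [-0.024, 1.0, 0.0], [-0.0, 0.0, -1.0]]
wrist_force: [-1.3, -0.4, 0.6]
width: 0.0002
finger_force: 0.7
```

>>> jog_arm(
  increments=[
    [[0, 0, 0], [-0.004, 0, 0], 0],
    [[0, 0, 0], [-0.008, 0, 0], 0],
    [[0, 0, 0], [-0.012, 0, 0], 0],
    [[0, 0, 0], [-0.016, 0, 0], 0],
    [[0, 0, 0], [-0.016, 0, 0], 0],
    [[0, 0, 0], [-0.016, 0, 0], 0],
  ],
)

```text
time: 16.5
eef_pos: [0.5413, 0.1481, 0.0423]
orientation: [[-1.0, -0.024, 0.001], [-0.024, 1.0, 0.0], [-0.001, 0.0, -1.0]]
wrist_force: [-0.8, 0.2, -0.6]
width: -0.0004
finger_force: 0.4
```

>>> jog_arm(
  increments=[
    [[0, 0, 0], [-0.004, 0, 0], 0],
    [[0, 0, 0], [-0.008, 0, 0], 0],
    [[0, 0, 0], [-0.012, 0, 0], 0],
    [[0, 0, 0], [-0.016, 0, 0], 0],
    [[0, 0, 0], [-0.016, 0, 0], 0],
    [[0, 0, 0], [-0.016, 0, 0], 0],
  ],
)

```text
time: 17.0
eef_pos: [0.5453, 0.1482, 0.0423]
orientation: [[-1.0, -0.024, 0.001], [-0.024, 1.0, 0.0], [-0.001, 0.0, -1.0]]
wrist_force: [-1.0, -0.4, 0.9]
width: -0.0
finger_force: 0.4
```

>>> jog_arm(
  increments=[
    [[0, 0, 0], [-0.004, 0, 0], 0],
    [[0, 0, 0], [-0.008, 0, 0], 0],
    [[0, 0, 0], [-0.012, 0, 0], 0],
    [[0, 0, 0], [-0.016, 0, 0], 0],
    [[0, 0, 0], [-0.016, 0, 0], 0],
    [[0, 0, 0], [-0.016, 0, 0], 0],
  ],
)

```text
time: 17.5
eef_pos: [0.5492, 0.1483, 0.0424]
orientation: [[-1.0, -0.024, 0.001], [-0.024, 1.0, 0.0], [-0.001, 0.0, -1.0]]
wrist_force: [-0.9, 0.2, -0.7]
width: 0.0001
finger_force: 0.5
```

>>> jog_arm(
  increments=[
    [[0, 0, 0], [-0.004, 0, 0], 0],
    [[0, 0, 0], [-0.008, 0, 0], 0],
    [[0, 0, 0], [-0.012, 0, 0], 0],
    [[0, 0, 0], [-0.016, 0, 0], 0],
    [[0, 0, 0], [-0.016, 0, 0], 0],
    [[0, 0, 0], [-0.016, 0, 0], 0],
  ],
)

```text
time: 18.0
eef_pos: [0.551, 0.1484, 0.0421]
orientation: [[-1.0, -0.025, -0.005], [-0.025, 1.0, -0.0], [0.005, -0.0, -1.0]]
wrist_force: [-7.3, -1.1, 6.3]
width: 0.0002
finger_force: 3.8
```

The stop is found, at 7 N. I'll add a little more and hold.

>>> jog_arm(
  increments=[
    [[0, 0, 0], [-0.004, 0, 0], 0],
    [[0, 0, 0], [-0.006, 0, 0], 0],
    [[0, 0, 0], [-0.006, 0, 0], 0],
    [[0, 0, 0], [-0.006, 0, 0], 0],
    [[0, 0, 0], [-0.006, 0, 0], 0],
    [[0, 0, 0], [-0.006, 0, 0], 0],
  ],
)

```text
time: 18.5
eef_pos: [0.5515, 0.1485, 0.042]
orientation: [[-1.0, -0.025, -0.007], [-0.025, 1.0, -0.0], [0.007, -0.0, -1.0]]
wrist_force: [-10.3, -0.5, 8.1]
width: -0.0003
finger_force: 5.1
```

>>> jog_arm(
  increments=[
    [[0, 0, 0], [-0.004, 0, -0.004], 0],
    [[0, 0, 0], [-0.006, 0, -0.006], 0],
    [[0, 0, 0], [-0.006, 0, -0.006], 0],
    [[0, 0, 0], [-0.006, 0, -0.006], 0],
    [[0, 0, 0], [-0.006, 0, -0.006], 0],
  ],
)

```text
time: 18.92
eef_pos: [0.5529, 0.1479, 0.0423]
orientation: [[-1.0, -0.025, -0.007], [-0.025, 1.0, -0.001], [0.007, -0.001, -1.0]]
wrist_force: [-6.7, -0.4, -0.5]
width: 0.0004
finger_force: 3.3
```

>>> jog_arm(
  increments=[
    [[0, 0, 0], [-0.004, 0, -0.001], 0],
    [[0, 0, 0], [-0.008, 0, -0.002], 0],
    [[0, 0, 0], [-0.008, 0, -0.002], 0],
    [[0, 0, 0], [-0.008, 0, -0.002], 0],
    [[0, 0, 0], [-0.008, 0, -0.002], 0],
    [[0, 0, 0], [-0.008, 0, -0.002], 0],
  ],
)

```text
time: 19.42
eef_pos: [0.5539, 0.1479, 0.0423]
orientation: [[-1.0, -0.025, -0.009], [-0.025, 1.0, -0.002], [0.009, -0.002, -1.0]]
wrist_force: [-8.4, -0.7, 0.3]
width: -0.0
finger_force: 4.2
```

The force now rises at 2 N/mm, which is the spring. One more millimetre to about 10 N, a hold, then a slow back-off.

>>> jog_arm(
  increments=[
    [[0, 0, 0], [-0.004, 0, -0.001], 0],
    [[0, 0, 0], [-0.006, 0, -0.001], 0],
    [[0, 0, 0], [-0.006, 0, -0.001], 0],
    [[0, 0, 0], [-0.006, 0, -0.001], 0],
    [[0, 0, 0], [-0.006, 0, -0.001], 0],
    [[0, 0, 0], [-0.006, 0, -0.001], 0],
  ],
)

```text
time: 19.92
eef_pos: [0.5546, 0.1478, 0.0423]
orientation: [[-1.0, -0.025, -0.011], [-0.025, 1.0, -0.002], [0.011, -0.002, -1.0]]
wrist_force: [-9.7, -1.9, 0.2]
width: -0.0002
finger_force: 4.9
```

>>> jog_arm(
  increments=[
    [[0, 0, 0], [0.002, 0, 0], 0],
    [[0, 0, 0], [0.004, 0, 0], 0],
    [[0, 0, 0], [0.006, 0, 0], 0],
    [[0, 0, 0], [0.008, 0, 0], 0],
    [[0, 0, 0], [0.01, 0, 0], 0],
    [[0, 0, 0], [0.012, 0, 0], 0],
    [[0, 0, 0], [0.014, 0, 0], 0],
    [[0, 0, 0], [0.016, 0, 0], 0],
    [[0, 0, 0], [0.018, 0, 0], 0],
    [[0, 0, 0], [0.02, 0, 0], 0],
    [[0, 0, 0], [0.022, 0, 0], 0],
    [[0, 0, 0], [0.024, 0, 0], 0],
    [[0, 0, 0], [0.026, 0, 0], 0],
    [[0, 0, 0], [0.028, 0, 0], 0],
    [[0, 0, 0], [0.03, 0, 0], 0],
    [[0, 0, 0], [0.032, 0, 0], 0],
    [[0, 0, 0], [0.034, 0, 0], 0],
    [[0, 0, 0], [0.036, 0, 0], 0],
  ],
)

```text
time: 21.42
eef_pos: [0.5509, 0.1484, 0.0448]
orientation: [[-1.0, -0.024, 0.001], [-0.024, 1.0, 0.0], [-0.001, 0.0, -1.0]]
wrist_force: [-3.9, -0.9, -1.4]
width: 0.0002
finger_force: 1.5
```

>>> jog_arm(
  increments=[
    [[0, 0, 0], [0.001, 0, 0], 0],
    [[0, 0, 0], [0.002, 0, 0], 0],
    [[0, 0, 0], [0.003, 0, 0], 0],
    [[0, 0, 0], [0.004, 0, 0], 0],
    [[0, 0, 0], [0.005, 0, 0], 0],
    [[0, 0, 0], [0.006, 0, 0], 0],
    [[0, 0, 0], [0.007, 0, 0], 0],
    [[0, 0, 0], [0.008, 0, 0], 0],
    [[0, 0, 0], [0.009, 0, 0], 0],
    [[0, 0, 0], [0.01, 0, 0], 0],
    [[0, 0, 0], [0.011, 0, 0], 0],
    [[0, 0, 0], [0.012, 0, 0], 0],
    [[0, 0, 0], [0.013, 0, 0], 0],
    [[0, 0, 0], [0.014, 0, 0], 0],
    [[0, 0, 0], [0.015, 0, 0], 0],
    [[0, 0, 0], [0.016, 0, 0], 0],
    [[0, 0, 0], [0.016, 0, 0], 0],
    [[0, 0, 0], [0.016, 0, 0], 0],
  ],
)

```text
time: 22.92
eef_pos: [0.5464, 0.1483, 0.0446]
orientation: [[-1.0, -0.024, 0.0], [-0.024, 1.0, 0.0], [-0.0, 0.0, -1.0]]
wrist_force: [-0.8, -0.4, -0.4]
width: 0.0003
finger_force: 0.0
```

>>> jog_arm(
  increments=[
    [[0, 0, 0], [0.03, 0, 0], 0],
    [[0, 0, 0], [0.1, 0, 0], 0],
    [[0, 0, 0], [0.2, 0, 0], 0],
    [[0, 0, 0], [0.3, 0, -0.1], 0],
    [[0, 0, 0], [0.35, 0, -0.25], 0],
    [[0, 0, 0], [0.35, 0, -0.4], 0],
    [[0, 0, 0], [0.35, 0, -0.4], 0],
    [[0, 0, 0], [0.35, 0, -0.4], 0],
  ],
)

```text
time: 23.58
eef_pos: [0.4601, 0.1469, 0.1471]
orientation: [[-1.0, -0.025, 0.005], [-0.025, 1.0, 0.003], [-0.005, 0.003, -1.0]]
wrist_force: [0.1, 0.1, 0.5]
width: 0.0004
finger_force: 0.0
```

```bash
python3 - <<'E'
from h import *
s=manip.state();print(s['time'],s['eef_pos'],s['wrist_force'])
t=cap('side');cv2.imwrite('pics/s8.png',cv2.resize(t['color'][180:270,180:300],(800,600),interpolation=cv2.INTER_CUBIC))
E
```

```text
23.5833 [0.46008846 0.14689323 0.14706353] [0.11257232 0.06165899 0.52593157]
```

View pics/s8.png

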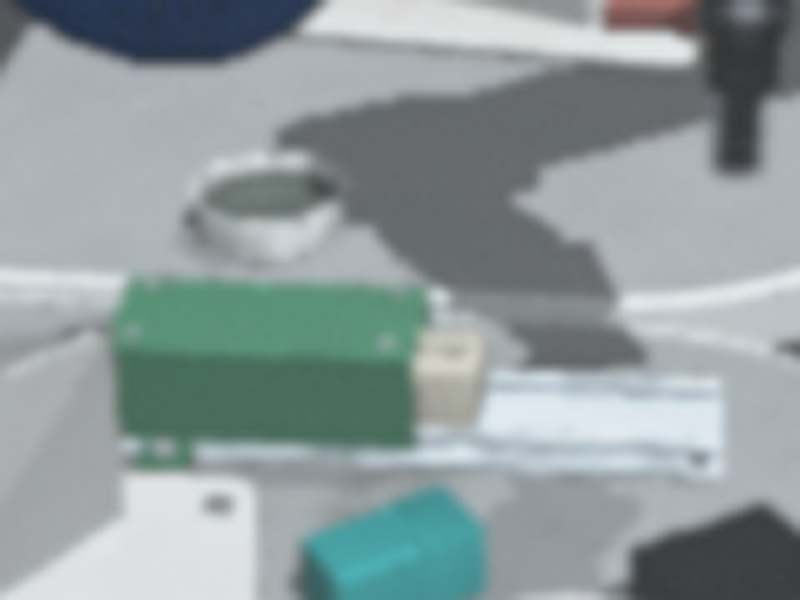

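The bar sits level in the tunnel with about 22 mm of sleeve showing at (450,375). The fingers backed off slowly until their force was zero, so the bar should be resting on the stop. I'll hand in.

```bash
python3 -c "
from station import manip
print(manip.finish_job())"
```

```text
the job is handed in; nothing more can be done
None
```

I handed the job in at about 24 s; no verdict came back. The stub was let go low in the tray, though the tray's white filling hides it. The brown bar was laid in the trough, pressed on the sprung stop at about 10 N and left there; its final contact with the stop could not be seen.

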